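# Clear the shoe repairer's bench for closing

### The arm

A 6-joint arm with a two-finger parallel gripper is mounted at the origin on the work surface. World frame = base frame: x ahead of the robot, y to its left, z up, the work surface at z = 0. Lengths are in m, angles in rad, forces in N, time in s.
With the tool pointing down it reaches from about 0.325 to 0.85 m from the base axis. Payload 4.4 kg.
Tool frame: the origin (TCP) lies on the centre line of the jaws, within the pads' length; the fingertips stand bot.tip_extent ahead of it and the grasp point (between the pads) lies 8 mm behind it (bot.tip_extent is the distance from the TCP to the fingertips, in m); z points along the fingers, y is the line along which they close (so a half turn about z gives the same grasp; the last joint's range is limited). The gripper opens to 94 mm and grips with 3 to 60 N. Pads are 16 mm wide; open, the fingers measure 119 mm over their backs; the gripper's body (75 mm by 177 mm) begins 78 mm behind the grasp point.
Start: joints at [1.121, 0.207, 1.542, -0, 1.393, -0.15], TCP at [0.169, 0.55, 0.216] pointing down, gripper open.
Joint ranges: [-2.73, 2.73], [-0.86, 2.22], [0.23, 2.46], [-1.11, 4.25], [0.08, 2.63], [-2.82, 2.82]. Speed limits (rad/s): [2.79, 2.79, 3.14, 3.14, 3.14, 3.14].

### API

Orientations are given as a rotation vector (axis times angle).
In Python, from rig import bot gives the robot as it stands.
- The arm moves only by the shell command python3 -m handwheel 'ROWS'. ROWS is JSON, a list that holds one entry, the list of rows, each a list of 7 numbers: the turn, a rotation vector about the world's x, y, z in rad, then the shift along the world's x, y, z in m, then the opening, from 0 (shut) to 1 (fully open). A call has 1 to 8 rows; each row shifts and turns the commanded pose from where the row before left it; what a row does not reach is not made up. A row lasts 1/12 s, in which the tool goes at most 41.7 mm and 7.16 degrees, less where a joint would pass 70% of its speed; a pose out of reach is approached as far as the arm can. A call with a gripper value outside its range is refused whole. The fingers move at their own pace and stop on an object; the grip force is fixed at half the most. Time passes only in rows, so rows that do not move let the fingers close. It gives the time, the measured TCP pose, the force, the opening and the grip force at its end, in the units of the state.
- bot.get_state(): the state, without advancing time (a new reading comes with each control period).
- bot.get_image(name): name is "side" or "top" or "wrist"; returns (picture, depth): 384x512x3 uint8, red, green, blue; 384x512 float32, m along the optical axis (not along the pixel's ray), 0 where there is no reading.
- bot.camera_info(name): a dict with "fov_y" (degrees; the focal length in pixels is half the picture's height over the tangent of half this angle, whatever the lens; pixels are square), "cx", "cy" (the principal point, pixels), "rvec" (rotation vector, rad) and "tvec" (3), from world to camera coordinates, as OpenCV has them; the wrist camera has in their place "hand_eye" (4x4, takes a point from camera to tool coordinates, whose origin is the TCP and whose axes are the flange's). Camera axes: x right, y down, z forward; pixel columns grow to the right and rows downward; lengths in m; the calibration is good to about 2 mm. A picture is of the moment at which its call begins: read the wrist's pose just before it. camera_info takes no time and is no camera call.
- bot.finish_job(): hands the job in; it is judged then, once.
Trained networks look in the newest picture that a camera, given by its name, has taken for a name from the list of things; names that differ only in an ending like _2 or _b are one class to them, and where a whole thing is asked for, a point or a joint stands for the part that bears it (a point fixed in the world has none). Each returns a list of dicts, best first, with "p" (0 to 1); they miss things now and then, are a little off and sometimes report something else, mostly with a low value. They report only what shows in the picture. A call takes as long as a camera call.
- bot.search_frame(camera, thing): "centre" ([x, y, z] in m, in the coordinates of the camera as it stood for that picture, good to about 4 mm: the middle of the surface that is visible of it).
- bot.spot_point(camera, thing): "centre" ([x, y, z] in m, in the coordinates of the camera as it stood for that picture, good to about 4 mm: a listed point, or the origin of a listed thing).
The state is a dict: "t": time; "qpos": joint angles; "qd": joint speeds; "tau": joint torques, N m; "tool_pos": TCP position; "tool_rot": TCP orientation; "force": force on the tool from outside, world axes, zero at the start; "wrist_torque": the same for the moment, N m; "finger_gap": opening from 0.0 (shut) to 1.0 (fully open); "finger_force": force on a finger pad.
Only numpy, scipy, OpenCV 4.12 (cv2) and the standard library are available. Lean on these libraries where they do the work, as an engineer would, in place of code of your own. Each camera call takes 0.05 s, during which the arm holds its last target. There are 200 camera calls.

### The job

Clear the repair bench for closing: put every loose supply (brush, polish tins, rubber heels, carton of tacks, whichever are there) into the open drawer and slide the drawer fully shut. Push the shoe box across the bench so that it lies squarely within the blue collection rectangle, and push the glue tin to the middle of the round cork spot; slide these two along the bench, never lifting or tipping them, and leave the other things on the bench where they are.

Things in the scene. Friction and masses are not known exactly. Their poses are not given: they have to be found in the camera images.
- shoebox: child's shoe box, cardboard with an orange lid, 120 (its x) x 180 (its y) x 58 high, 0.4 kg, closed, too wide to grip; origin at the centre of its underside, z up
- box_mark: blue felt rectangle with a white border, flush with the bench, 150 (its x) x 210 (its y), the collection place of the shoe box; origin at its centre; the box may lie either way round
- glue_tin: round closed glue tin, yellow with a black band, 94 across and 58 high, 0.5 kg, too wide to grip; origin at the centre of its underside, z up
- tin_mark: round cork spot with a green ring, flush with the bench, 130 across, the place of the glue tin; origin at its centre
- brush: shoe brush with a wooden back and black bristles down, 130 (its x) x 46 (its y) x 40 high; starts on the lid of the shoe box; may be absent; origin at the centre of its underside
- polish_a: flat polish tin with a red lid, 60 across, 28 high; may be absent; origin at the centre of its underside
- polish_b: flat polish tin with a black lid, 60 across, 28 high; may be absent; origin at the centre of its underside
- heels: bundled pair of black rubber heels with a white paper band, 75 (its x) x 50 (its y) x 30 high; may be absent; origin at the centre of its underside
- tacks: blue carton of tacks with a yellow stripe, 72 (its x) x 46 (its y) x 34 high; may be absent; origin at the centre of its underside
- drawer (a joint): the one drawer, with a red front, of a low grey bench-top unit (300 deep, 320 wide, 100 high, fixed), which slides out towards the robot; value: how far the drawer is out, in m: 0 fully shut, grows as it opens to at most 0.213; it starts well open
- drawer_front (a point): point on the drawer's inner floor (22 above the bench) at the middle of the inner face of the red front; moves with the drawer; x points to the back of the drawer, y across it, z up; the inside reaches x = 0 to 255 and y = -139 to 139; side walls 56 and front 67 above this floor; with the drawer out by q the 100 high unit covers all beyond x = q - 6 mm
- drawer_handle (a point): middle of the drawer's dark steel bar handle, 120 long along the drawer's y, 35 out from the red front, about 62 above the bench
- calculator: grey pocket calculator, 120 x 76 x 14; a bystander, not to be disturbed; origin at the centre of its underside
- stone: grey and red sharpening stone, 100 x 40 x 22; a bystander, not to be disturbed; origin at the centre of its underside
- wax: small reddish-brown block of wax, 62 x 34 x 22; a bystander, not to be disturbed; origin at the centre of its underside

How it is judged:
By the outcome, as a careful person would: the job done as asked, in the order asked, and still so for the second after the job is handed in, with the robot touching nothing.
Of brush, polish_a, polish_b, heels, tacks only 3 to 5 are there at a start; the rules pass over those that are not, and their reading is None.
At some moment in a run one of shoebox, glue_tin, polish_a, polish_b, heels, tacks may be knocked a few centimetres aside while the robot is not near it.
Once in a run the grip may slacken for a moment while it holds something.
It also fails if it takes over 210 s, if anything falls off the work surface, if the arm or the gripper's body presses on something with over 40 N, if the wrist force passes 120 N, or if a joint passes its speed limit or range.

## Working session

There is one attempt and no reset: what is moved stays moved. The work goes in short steps, Python scripts to look and compute and a shell command to move; the robot and the scene stay as the last step left them, time stands still between calls to the robot, and variables do not carry over. Pictures are saved under pics/ and viewed, at most 14 in all, crops included, and the job is handed in when it is done.

```bash
ls; mkdir -p pics; cat > h.py <<'E'
import numpy as np, cv2
from rig import bot
from scipy.spatial.transform import Rotation as R
def ext(cam):
    i=bot.camera_info(cam); f=192/np.tan(np.radians(i["fov_y"])/2)
    if "hand_eye" in i:
        s=bot.get_state(); T=np.eye(4); T[:3,:3]=R.from_rotvec(s["tool_rot"]).as_matrix(); T[:3,3]=s["tool_pos"]
        T=T@np.array(i["hand_eye"])
    else:
        T=np.eye(4); T[:3,:3]=R.from_rotvec(i["rvec"]).as_matrix(); T[:3,3]=i["tvec"]; T=np.linalg.inv(T)
    return T,f,i["cx"],i["cy"]
def cloud(cam,depth):
    T,f,cx,cy=ext(cam); v,u=np.mgrid[:384,:512]
    P=np.stack([(u-cx)/f*depth,(v-cy)/f*depth,depth],-1)
    return P@T[:3,:3].T+T[:3,3]
def shot(cam,name=None):
    T=ext(cam); im,d=bot.get_image(cam)
    if name: cv2.imwrite(f"pics/{name}.png",im[:,:,::-1])
    return im,d,cloud(cam,d)
def find(cam,things,spot=True):
    T=ext(cam)[0]
    for t in things:
        r=(bot.spot_point if spot else bot.search_frame)(cam,t)
        print(t,[(np.round(T[:3,:3]@np.array(o["centre"])+T[:3,3],3).tolist(),round(o["p"],2)) for o in r[:3]])
E
python3 - <<'E'
from h import *
print(bot.tip_extent, bot.get_state()["tool_rot"])
for c in("top","side"): im,d,P=shot(c,c+"0"); np.save(c+"P.npy",P)
find("top",["shoebox","box_mark","glue_tin","tin_mark","brush","polish_a","heels","tacks","drawer_front","drawer_handle","calculator","stone","wax"])
E
```

```text
pics
0.011 [-0.46749854 -3.10597345  0.00344835]
shoebox [([0.46, 0.082, -0.003], 0.61)]
box_mark [([0.48, 0.329, 0.0], 0.59)]
glue_tin [([0.656, 0.154, 0.002], 0.7)]
tin_mark [([0.662, -0.048, 0.001], 0.75)]
brush []
polish_a [([0.442, 0.255, 0.002], 0.53)]
heels [([0.436, 0.377, 0.002], 0.96)]
tacks [([0.571, 0.26, 0.003], 0.73)]
drawer_front [([0.464, -0.307, 0.022], 0.59)]
drawer_handle [([0.42, -0.279, 0.064], 0.62)]
calculator [([0.328, -0.167, -0.002], 0.88)]
stone [([0.641, 0.485, -0.0], 0.56)]
wax [([0.576, -0.147, -0.0], 0.73), ([0.571, 0.265, 0.002], 0.44)]
```

View pics/top0.png

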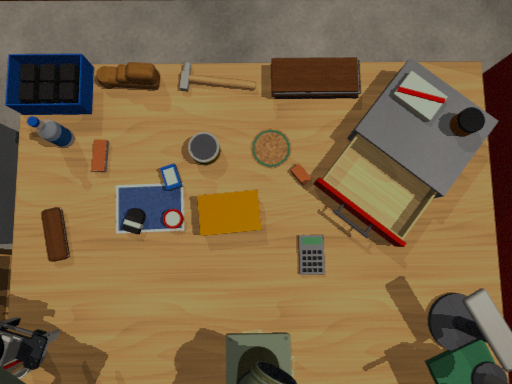

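View pics/side0.png

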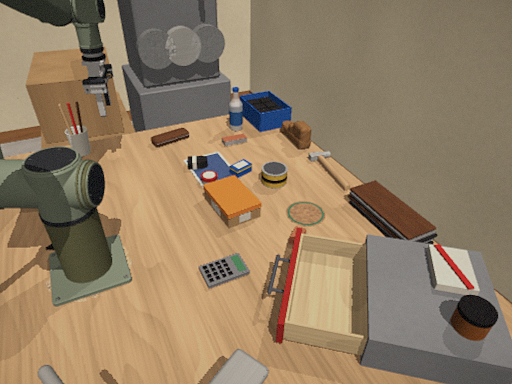

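The top picture shows the polish tin (172,218), heels (133,220) and tacks (171,177) on or near the blue mark (150,209). The box is at (228,212), the glue tin at (203,148), the cork spot at (270,148) and the drawer at (370,185). There is no brush on the lid. Next I'll fit the orientations.

```bash
python3 - <<'E'
from h import *
P=np.load("topP.npy"); im=cv2.imread("pics/top0.png"); hsv=cv2.cvtColor(im,cv2.COLOR_BGR2HSV).astype(int)
H,S,V=hsv[...,0],hsv[...,1],hsv[...,2]; X,Y,Z=P[...,0],P[...,1],P[...,2]
def fit(n,m):
    p=P[m]; r=cv2.minAreaRect(p[:,:2].astype(np.float32)*1000)
    print(n,m.sum(),"c",np.round(r[0]),"s",np.round(r[1]),"a",round(r[2],1),"z",np.round(np.percentile(p[:,2],[5,50,95]),3))
def reg(x0,x1,y0,y1): return (X>x0)&(X<x1)&(Y>y0)&(Y<y1)
fit("box",reg(.35,.6,-.03,.2)&(Z>.045))
fit("mark",reg(.38,.6,.2,.46)&(Z<.012)&(((H>100)&(H<130)&(S>60))|((S<40)&(V>120))))
fit("tin",reg(.58,.75,.08,.22)&(Z>.045))
fit("cork",reg(.58,.75,-.12,.02)&(((H>35)&(H<90)&(S>40))))
fit("tacks",reg(.52,.62,.2,.32)&(Z>.022))
fit("polish",reg(.4,.48,.22,.3)&(Z>.018))
fit("heels",reg(.38,.5,.31,.45)&(Z>.02))
fit("wax",reg(.53,.63,-.2,-.1)&(Z>.012)&(Z<.03))
fit("calc",reg(.25,.4,-.25,-.1)&(Z>.008)&(Z<.03))
fit("redfront",reg(.3,.65,-.5,-.15)&(Z>.075)&((H<8)|(H>172))&(S>150))
fit("handle",reg(.3,.65,-.5,-.15)&(Z>.05)&(Z<.072)&(S<90)&(X<.5))
fit("unit",reg(.4,.95,-.75,-.2)&(Z>.095)&(Z<.106)&(S<60))
E
```

```text
box 3220 c [447.  82.] s [139. 180.] a 4.9 z [0.054 0.059 1.194]
mark 2305 c [486. 331.] s [165. 210.] a 1.4 z [-0.003  0.001  0.004]
tin 755 c [656. 159.] s [91. 91.] a 0.4 z [0.053 0.057 0.06 ]
cork 195 c [662. -49.] s [116. 118.] a 46.0 z [-0.002  0.001  0.005]
tacks 376 c [571. 263.] s [73. 47.] a 18.3 z [0.029 0.034 0.038]
polish 311 c [441. 254.] s [58. 58.] a 88.5 z [0.023 0.028 0.031]
heels 401 c [439. 374.] s [52. 74.] a 72.6 z [0.026 0.029 0.033]
wax 231 c [ 562. -152.] s [98. 36.] a 42.7 z [0.017 0.022 0.026]
calc 986 c [ 327. -173.] s [119.  89.] a 0.7 z [0.011 0.015 0.019]
redfront 601 c [ 451. -302.] s [314.  15.] a 51.0 z [0.079 0.087 0.091]
handle 184 c [ 429. -285.] s [127.  39.] a 52.4 z [0.062 0.067 0.07 ]
unit 7861 c [ 703. -505.] s [321. 288.] a 51.1 z [0.097 0.1   0.104]
```

```bash
python3 -m handwheel '[[[0,0,0,0.030,-0.020,0,1],[0,0,0,0.034,-0.022,0,1],[0,0,0,0.034,-0.022,-0.005,1],[0,0,0,0.034,-0.022,-0.010,1],[0,0,0,0.034,-0.022,-0.010,1],[0,0,0,0.034,-0.022,-0.010,1],[0,0,0,0.034,-0.022,-0.010,1],[0,0,0,0.035,-0.023,-0.010,1]]]' && python3 -m handwheel '[[[0,0,0,0,0,-0.010,1],[0,0,0,0,0,0,1]]]'
python3 - <<'E'
from h import *
shot("wrist","w1"); find("wrist",["heels","polish_a","tacks","polish_b"])
E
```

```text
t: 1.42
tool_pos: [0.4385, 0.3741, 0.1616]
tool_rot: [0.468, 3.106, 0.001]
force: [0.1, 0.4, 0.4]
finger_gap: 1.0
finger_force: 0.0
t: 1.58
tool_pos: [0.4374, 0.3731, 0.1495]
tool_rot: [-0.474, -3.102, 0.004]
force: [-0.6, -0.0, 0.8]
finger_gap: 0.999
finger_force: 0.0
heels [([0.441, 0.371, 0.003], 0.63)]
polish_a [([0.441, 0.259, 0.005], 0.86)]
tacks [([0.572, 0.262, 0.002], 0.72)]
polish_b [([0.441, 0.259, 0.005], 0.86)]
```

View pics/w1.png

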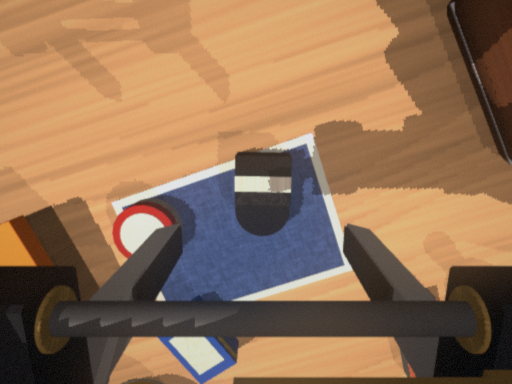

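The wrist view shows the heels at (263,192), square to the jaws. I'll go down, grip and lift.

```bash
python3 -m handwheel '[[[0,0,0,0.001,0,-0.030,1],[0,0,0,0,0,-0.035,1],[0,0,0,0,0,-0.035,1],[0,0,0,0,0,-0.022,1],[0,0,0,0,0,-0.009,1],[0,0,0,0,0,0,1]]]' && python3 -m handwheel '[[[0,0,0,0,0,0,0],[0,0,0,0,0,0,0],[0,0,0,0,0,0,0],[0,0,0,0,0,0,0],[0,0,0,0,0,0,0],[0,0,0,0,0,0,0]]]' && python3 -m handwheel '[[[0,0,0,0,0,0.030,0],[0,0,0,0,0,0.035,0],[0,0,0,0,0,0.035,0],[0,0,0,0,0,0.035,0],[0,0,0,0,0,0.025,0],[0,0,0,0,0,0,0]]]'
```

```text
t: 2.33
tool_pos: [0.4355, 0.3751, 0.0188]
tool_rot: [-0.464, -3.104, 0.005]
force: [-0.3, -0.6, 0.2]
finger_gap: 0.999
finger_force: 0.0
t: 2.83
tool_pos: [0.4385, 0.3756, 0.0217]
tool_rot: [0.468, 3.105, 0.002]
force: [0.4, -0.9, -0.2]
finger_gap: 0.608
finger_force: 0.0
t: 3.33
tool_pos: [0.4419, 0.3778, 0.1885]
tool_rot: [0.466, 3.096, 0.014]
force: [-0.1, 0.8, 0.2]
finger_gap: 0.185
finger_force: 0.0
```

The fingers are slow, so I lifted before they had gripped. I'll open and look again.

```bash
python3 -m handwheel '[[[0,0,0,0,0,-0.02,1],[0,0,0,0,0,-0.02,1],[0,0,0,0,0,0,1],[0,0,0,0,0,0,1],[0,0,0,0,0,0,1],[0,0,0,0,0,0,1],[0,0,0,0,0,0,1],[0,0,0,0,0,0,1]]]' && python3 -m handwheel '[[[0,0,0,0,0,0,1],[0,0,0,0,0,0,1],[0,0,0,0,0,0,1],[0,0,0,0,0,0,1]]]'
python3 - <<'E'
from h import *
im,d,P=shot("wrist","w2"); find("wrist",["heels"])
m=(abs(P[...,0]-.44)<.07)&(abs(P[...,1]-.375)<.06)&(P[...,2]>.02)&(P[...,2]<.05)
print(cv2.minAreaRect(P[m][:,:2].astype(np.float32)*1000))
E
```

```text
t: 4.0
tool_pos: [0.4386, 0.3757, 0.1418]
tool_rot: [0.467, 3.105, 0.002]
force: [-0.4, -1.0, -0.8]
finger_gap: 0.715
finger_force: 0.0
t: 4.33
tool_pos: [0.438, 0.3754, 0.1409]
tool_rot: [0.468, 3.107, 0.0]
force: [-0.4, 0.6, -0.3]
finger_gap: 0.985
finger_force: 0.0
heels [([0.442, 0.369, -0.002], 0.72)]
((439.84893798828125, 372.0292663574219), (50.01226806640625, 75.28584289550781), 71.77308654785156)
```

Undisturbed. I'll repeat, with a longer close.

```bash
python3 -m handwheel '[[[0,0,0,0.001,-0.002,-0.030,1],[0,0,0,0,0,-0.035,1],[0,0,0,0,0,-0.030,1],[0,0,0,0,0,-0.020,1],[0,0,0,0,0,-0.007,1],[0,0,0,0,0,0,1],[0,0,0,0,0,0,0],[0,0,0,0,0,0,0]]]' && python3 -m handwheel '[[[0,0,0,0,0,0,0],[0,0,0,0,0,0,0],[0,0,0,0,0,0,0],[0,0,0,0,0,0,0],[0,0,0,0,0,0,0],[0,0,0,0,0,0,0],[0,0,0,0,0,0,0],[0,0,0,0,0,0,0]]]'
```

```text
t: 5.1
tool_pos: [0.4406, 0.3743, 0.0207]
tool_rot: [0.467, 3.104, 0.004]
force: [1.1, 0.5, 1.0]
finger_gap: 0.893
finger_force: 0.0
t: 5.77
tool_pos: [0.4391, 0.3733, 0.0192]
tool_rot: [0.467, 3.106, -0.0]
force: [-0.7, -1.0, 4.5]
finger_gap: 0.529
finger_force: 30.0
```

```bash
python3 -m handwheel '[[[0,0,0,0,0,0.02,0],[0,0,0,0,0,0.035,0],[0,0,0,0,0,0.035,0],[0,0,0,0,0,0.035,0],[0,0,0,0,-0.02,0.02,0],[0,0,0,0,-0.035,0,0],[0,0,0,0,-0.04,0,0],[0,0,0,0,-0.04,0,0]]]' && python3 -m handwheel '[[[0,0,-0.047,0.002,-0.04,0,0],[0,0,-0.047,0.002,-0.04,0,0],[0,0,-0.047,0.002,-0.04,0,0],[0,0,-0.047,0.002,-0.04,0,0],[0,0,-0.047,0.002,-0.04,0,0],[0,0,-0.047,0.002,-0.04,0,0],[0,0,-0.047,0.002,-0.04,0,0],[0,0,-0.047,0.002,-0.04,0,0]]]' && python3 -m handwheel '[[[0,0,0,0.002,-0.04,0,0],[0,0,0,0.002,-0.04,0,0],[0,0,0,0.002,-0.04,0,0],[0,0,0,0.002,-0.04,0,0],[0,0,0,0.002,-0.04,0,0],[0,0,0,0,-0.04,0,0],[0,0,0,0,-0.03,0,0],[0,0,0,0,0,0,0]]]'; python3 -c "
from h import *
find('top',['drawer_front','drawer_handle'])
im,d,P=shot('top'); X,Y,Z=P[...,0],P[...,1],P[...,2]
hs=cv2.cvtColor(im,cv2.COLOR_RGB2HSV).astype(int)
m=(Z>.075)&(Z<.1)&((hs[...,0]<8)|(hs[...,0]>172))&(hs[...,1]>150)&(X>.3)&(X<.65)&(Y<-.15)&(Y>-.5)
print(cv2.minAreaRect(P[m][:,:2].astype(np.float32)*1000))
"
```

```text
t: 6.43
tool_pos: [0.4388, 0.2376, 0.164]
tool_rot: [0.464, 3.106, 0.001]
force: [1.4, -0.5, -1.9]
finger_gap: 0.53
finger_force: 30.0
t: 7.1
tool_pos: [0.4545, -0.0833, 0.1635]
tool_rot: [1.044, 2.963, 0.001]
force: [1.2, 0.9, -1.7]
finger_gap: 0.532
finger_force: 30.0
t: 7.77
tool_pos: [0.4645, -0.3576, 0.1633]
tool_rot: [1.047, 2.96, -0.004]
force: [-0.5, 0.3, -0.2]
finger_gap: 0.532
finger_force: 30.0
drawer_front [([0.464, -0.307, 0.022], 0.59)]
drawer_handle [([0.42, -0.279, 0.064], 0.62)]
((483.7968444824219, -261.61572265625), (209.74664306640625, 16.35593032836914), 51.04384231567383)
```

```bash
python3 -m handwheel '[[[0,0,0,0.001,-0.032,0,0],[0,0,0,0,-0.032,0,0],[0,0,0,0,0,-0.03,0],[0,0,0,0,0,-0.035,0],[0,0,0,0,0,-0.03,0],[0,0,0,0,0,-0.016,0],[0,0,0,0,0,-0.006,0],[0,0,0,0,0,0,0]]]'; python3 -m handwheel '[[[0,0,0,0,0,0,0.75],[0,0,0,0,0,0,0.75],[0,0,0,0,0,0,0.75],[0,0,0,0,0,0,0.75],[0,0,0,0,0,0,0.75],[0,0,0,0,0,0.01,0.75],[0,0,0,0,0,0.03,0.75],[0,0,0,0,0,0.035,0.75]]]'; python3 -m handwheel '[[[0,0,0,0,0.01,0.035,1],[0,0,0,0,0.03,0.02,1],[0,0,0,0,0.035,0,1],[0,0,0,0,0.04,0,1],[0,0,0,0,0.04,0,1],[0,0,0,0,0.04,0,1],[0,0,0,0,0.04,0,1],[0,0,0,0,0.04,0,1]]]'
```

```text
t: 8.58
tool_pos: [0.4652, -0.4126, 0.0446]
tool_rot: [-1.036, -2.961, -0.004]
force: [-0.3, -0.7, -1.6]
finger_gap: 0.53
finger_force: 30.0
t: 9.25
tool_pos: [0.4643, -0.4138, 0.1204]
tool_rot: [-1.039, -2.959, -0.005]
force: [0.3, 0.1, 0.4]
finger_gap: 0.749
finger_force: 0.0
t: 9.92
tool_pos: [0.4658, -0.1391, 0.178]
tool_rot: [1.04, 2.962, -0.0]
force: [0.7, 0.1, -1.2]
finger_gap: 1.002
finger_force: 0.0
```

```bash
python3 -m handwheel '[[[0,0,0,-0.002,0.04,0,1],[0,0,0,-0.003,0.04,0,1],[0,0,0,-0.003,0.04,0,1],[0,0,0,-0.003,0.04,0,1],[0,0,0,-0.003,0.04,0,1],[0,0,0,-0.003,0.04,0,1],[0,0,0,-0.003,0.04,0,1],[0,0,0,-0.003,0.04,0,1]]]' && python3 -m handwheel '[[[0,0,0,-0.002,0.04,-0.02,1],[0,0,0,0,0.025,-0.02,1],[0,0,0,0,0,0,1]]]'
python3 - <<'E'
from h import *
im,d,P=shot("wrist","w3"); find("wrist",["polish_a","tacks"])
m=(abs(P[...,0]-.44)<.06)&(abs(P[...,1]-.256)<.06)&(P[...,2]>.02)&(P[...,2]<.04)
print(cv2.minEnclosingCircle(P[m][:,:2].astype(np.float32)*1000), P[m].mean(0))
E
```

```text
t: 10.58
tool_pos: [0.4428, 0.1813, 0.1781]
tool_rot: [1.04, 2.963, 0.002]
force: [1.0, 1.0, -0.7]
finger_gap: 1.001
finger_force: 0.0
t: 10.83
tool_pos: [0.4383, 0.2448, 0.1357]
tool_rot: [-1.031, -2.963, 0.002]
force: [-1.2, -1.2, -0.9]
finger_gap: 0.997
finger_force: 0.0
polish_a [([0.441, 0.253, 0.003], 0.63)]
tacks [([0.573, 0.257, 0.0], 0.91)]
((443.9476318359375, 252.77157592773438), 30.051042556762695) [0.44298891 0.25343255 0.02898238]
```

```bash
python3 -m handwheel '[[[0,0,0,0.002,0.003,-0.030,1],[0,0,0,0,0,-0.035,1],[0,0,0,0,0,-0.030,1],[0,0,0,0,0,-0.016,1],[0,0,0,0,0,-0.006,1],[0,0,0,0,0,0,1],[0,0,0,0,0,0,0],[0,0,0,0,0,0,0]]]' && python3 -m handwheel '[[[0,0,0,0,0,0,0],[0,0,0,0,0,0,0],[0,0,0,0,0,0,0],[0,0,0,0,0,0,0],[0,0,0,0,0,0,0],[0,0,0,0,0,0,0],[0,0,0,0,0,0,0]]]'
```

```text
t: 11.65
tool_pos: [0.4453, 0.2447, 0.0233]
tool_rot: [1.04, 2.961, 0.004]
force: [-0.1, -0.4, 0.2]
finger_gap: 0.896
finger_force: 0.0
t: 12.23
tool_pos: [0.4443, 0.2452, 0.0223]
tool_rot: [1.039, 2.963, 0.003]
force: [-0.3, 0.8, 6.5]
finger_gap: 0.629
finger_force: 30.0
```

```bash
python3 -m handwheel '[[[0,0,0,0,0,0.02,0],[0,0,0,0,0,0.035,0],[0,0,0,0,0,0.035,0],[0,0,0,0,0,0.035,0],[0,0,0,0.004,-0.02,0.02,0],[0,0,0,0.008,-0.035,0,0],[0,0,0,0.009,-0.038,0,0],[0,0,0,0.009,-0.038,0,0]]]' && python3 -m handwheel '[[[0,0,0,0.009,-0.038,0,0],[0,0,0,0.009,-0.038,0,0],[0,0,0,0.009,-0.038,0,0],[0,0,0,0.009,-0.038,0,0],[0,0,0,0.009,-0.038,0,0],[0,0,0,0.009,-0.038,0,0],[0,0,0,0.009,-0.038,0,0],[0,0,0,0.009,-0.038,0,0]]]' && python3 -m handwheel '[[[0,0,0,0.009,-0.038,0,0],[0,0,0,0.009,-0.038,0,0],[0,0,0,0.005,-0.02,0,0],[0,0,0,0,0,0,0],[0,0,0,0,0,0,0]]]'
```

```text
t: 12.9
tool_pos: [0.4725, 0.1126, 0.1662]
tool_rot: [-1.036, -2.965, 0.001]
force: [0.2, 0.9, -0.7]
finger_gap: 0.631
finger_force: 30.0
t: 13.57
tool_pos: [0.5442, -0.1919, 0.1651]
tool_rot: [-1.039, -2.962, -0.0]
force: [0.4, -0.2, -0.5]
finger_gap: 0.628
finger_force: 30.0
t: 13.98
tool_pos: [0.5671, -0.2869, 0.1646]
tool_rot: [-1.042, -2.96, -0.002]
force: [-0.3, 1.1, -0.7]
finger_gap: 0.632
finger_force: 30.0
```

```bash
python3 -m handwheel '[[[0,0,0,0.002,-0.013,0,0],[0,0,0,0,0,-0.03,0],[0,0,0,0,0,-0.035,0],[0,0,0,0,0,-0.03,0],[0,0,0,0,0,-0.016,0],[0,0,0,0,0,-0.006,0],[0,0,0,0,0,0,0]]]'; python3 -m handwheel '[[[0,0,0,0,0,0,0.82],[0,0,0,0,0,0,0.82],[0,0,0,0,0,0,0.82],[0,0,0,0,0,0,0.82],[0,0,0,0,0,0,0.82],[0,0,0,0,0,0.01,0.82],[0,0,0,0,0,0.03,0.82],[0,0,0,0,0,0.035,0.82]]]'; python3 -m handwheel '[[[0,0,0,0,0.01,0.035,1],[0,0,0,0,0.03,0.02,1],[0,0,0,0,0.035,0,1],[0,0,0,0,0.04,0,1],[0,0,0,0,0.04,0,1],[0,0,0,0,0.04,0,1],[0,0,0,0,0.04,0,1],[0,0,0,0,0.04,0,1]]]'
```

```text
t: 14.57
tool_pos: [0.5686, -0.2975, 0.0469]
tool_rot: [-1.036, -2.961, -0.002]
force: [0.8, -0.3, -0.5]
finger_gap: 0.631
finger_force: 30.0
t: 15.23
tool_pos: [0.5681, -0.298, 0.1227]
tool_rot: [-1.038, -2.959, -0.003]
force: [0.9, -0.3, -0.1]
finger_gap: 0.822
finger_force: 0.0
t: 15.9
tool_pos: [0.57, -0.0227, 0.1805]
tool_rot: [1.04, 2.963, 0.0]
force: [0.6, 0.2, -0.1]
finger_gap: 0.999
finger_force: 0.0
```

```bash
python3 -m handwheel '[[[0,0,0.124,0,0.034,0,1],[0,0,0.124,0,0.036,0,1],[0,0,0.124,0,0.036,0,1],[0,0,0.124,0,0.036,0,1],[0,0,0.124,0,0.036,0,1],[0,0,0.124,0,0.036,0,1],[0,0,0.124,0,0.036,0,1],[0,0,0.124,0,0.036,0,1]]]' && python3 -m handwheel '[[[0,0,0,0,0,-0.02,1],[0,0,0,0,0,-0.02,1],[0,0,0,0,0,0,1],[0,0,0,0,0,0,1]]]'
python3 - <<'E'
from h import *
im,d,P=shot("wrist","w4"); find("wrist",["tacks"])
m=(abs(P[...,0]-.571)<.06)&(abs(P[...,1]-.256)<.07)&(P[...,2]>.024)&(P[...,2]<.045)
print(cv2.minAreaRect(P[m][:,:2].astype(np.float32)*1000))
y=R.from_rotvec(bot.get_state()["tool_rot"]).as_matrix()[:,1];print(np.degrees(np.arctan2(y[1],y[0])))
E
```

```text
t: 16.57
tool_pos: [0.5701, 0.2634, 0.1805]
tool_rot: [-0.505, 3.099, 0.0]
force: [1.1, -0.7, 0.3]
finger_gap: 0.999
finger_force: 0.0
t: 16.9
tool_pos: [0.5691, 0.2614, 0.1386]
tool_rot: [0.496, -3.099, 0.001]
force: [-0.2, 0.6, 0.3]
finger_gap: 0.999
finger_force: 0.0
tacks [([0.574, 0.26, 0.001], 0.88)]
((582.6044921875, 231.5890655517578), (72.17945861816406, 110.60157775878906), 17.902372360229492)
108.13365131239769
```

View pics/w4.png

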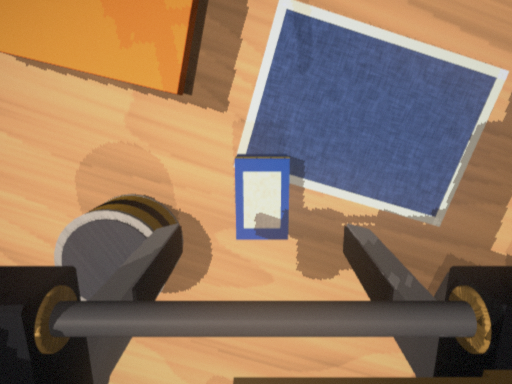

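The tacks carton is at (262,197), square and centred in the jaws.

```bash
python3 -m handwheel '[[[0,0,0,0.003,-0.001,-0.030,1],[0,0,0,0,0,-0.035,1],[0,0,0,0,0,-0.030,1],[0,0,0,0,0,-0.018,1],[0,0,0,0,0,-0.007,1],[0,0,0,0,0,0,1],[0,0,0,0,0,0,0],[0,0,0,0,0,0,0]]]' && python3 -m handwheel '[[[0,0,0,0,0,0,0],[0,0,0,0,0,0,0],[0,0,0,0,0,0,0],[0,0,0,0,0,0,0],[0,0,0,0,0,0,0],[0,0,0,0,0,0,0],[0,0,0,0,0,0,0],[0,0,0,0,0,0,0]]]' && python3 -m handwheel '[[[0,0,0,0,0,0,0],[0,0,0,0,0,0.02,0],[0,0,0,0,0,0.035,0],[0,0,0,0,0,0.035,0],[0,0,0,0,0,0.035,0],[0,0,0,0,0,0.02,0],[0,0,0,0,0,0,0]]]'
```

```text
t: 17.67
tool_pos: [0.5754, 0.2611, 0.0219]
tool_rot: [-0.495, 3.098, 0.001]
force: [0.4, -0.3, 0.5]
finger_gap: 0.897
finger_force: 0.0
t: 18.33
tool_pos: [0.5731, 0.2609, 0.0194]
tool_rot: [-0.496, 3.102, 0.001]
force: [-0.4, 0.2, 1.2]
finger_gap: 0.488
finger_force: 30.0
t: 18.92
tool_pos: [0.577, 0.2615, 0.1704]
tool_rot: [-0.494, 3.091, 0.002]
force: [0.7, 0.8, -1.2]
finger_gap: 0.486
finger_force: 30.0
```

```bash
python3 -m handwheel '[[[0,0,-0.124,-0.003,-0.03,0,0],[0,0,-0.124,-0.003,-0.038,0,0],[0,0,-0.124,-0.003,-0.038,0,0],[0,0,-0.124,-0.003,-0.038,0,0],[0,0,-0.124,-0.003,-0.038,0,0],[0,0,-0.124,-0.003,-0.038,0,0],[0,0,-0.124,-0.003,-0.038,0,0],[0,0,-0.124,-0.003,-0.038,0,0]]]' && python3 -m handwheel '[[[0,0,0,-0.004,-0.038,0,0],[0,0,0,-0.004,-0.038,0,0],[0,0,0,-0.004,-0.038,0,0],[0,0,0,-0.004,-0.038,0,0],[0,0,0,-0.004,-0.038,0,0],[0,0,0,-0.004,-0.038,0,0],[0,0,0,-0.004,-0.038,0,0],[0,0,0,-0.004,-0.038,0,0]]]' && python3 -m handwheel '[[[0,0,0,0,-0.01,0,0],[0,0,0,0,0,0,0],[0,0,0,0,0,0,0]]]'
python3 -c "
from h import *
find('wrist',['drawer_front','heels','polish_a'])
shot('wrist','w5');find('wrist',['drawer_front','heels','polish_a'])"
```

```text
t: 19.58
tool_pos: [0.547, -0.0369, 0.1615]
tool_rot: [-1.048, -2.957, 0.001]
force: [0.4, -0.1, -2.1]
finger_gap: 0.487
finger_force: 30.0
t: 20.25
tool_pos: [0.5152, -0.3403, 0.1611]
tool_rot: [-1.039, -2.96, -0.002]
force: [1.0, -0.5, -1.2]
finger_gap: 0.486
finger_force: 30.0
t: 20.5
tool_pos: [0.516, -0.3485, 0.1617]
tool_rot: [-1.041, -2.96, -0.004]
force: [0.2, 0.4, -2.0]
finger_gap: 0.491
finger_force: 30.0
drawer_front []
heels []
polish_a []
drawer_front [([0.46, -0.31, 0.027], 0.56)]
heels [([0.472, -0.418, 0.022], 0.9)]
polish_a [([0.538, -0.264, 0.025], 0.71)]
```

View pics/w5.png

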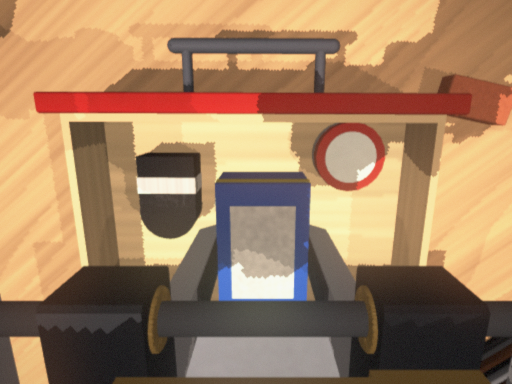

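The heels (168,195) and polish tin (350,157) are both in the drawer, with a clear gap between them for the tacks.

```bash
python3 -m handwheel '[[[0,0,0,0.003,-0.006,0,0],[0,0,0,0,0,-0.03,0],[0,0,0,0,0,-0.035,0],[0,0,0,0,0,-0.03,0],[0,0,0,0,0,-0.016,0],[0,0,0,0,0,-0.006,0],[0,0,0,0,0,0,0]]]'; python3 -m handwheel '[[[0,0,0,0,0,0,0.62],[0,0,0,0,0,0,0.62],[0,0,0,0,0,0,0.62],[0,0,0,0,0,0,0.62],[0,0,0,0,0,0.01,0.62],[0,0,0,0,0,0.03,0.62],[0,0,0,0,0,0.035,0.62],[0,0,0,0,0,0.035,0.62]]]'; python3 -m handwheel '[[[0,0,0,0,0.01,0.02,0.62],[0,0,0,0,0.03,0,0.5],[0,0,0,0,0.035,0,0.3],[0,0,0,0,0.04,0,0.1],[0,0,0,0,0.04,0,0],[0,0,0,0,0.04,0,0],[0,0,0,0,0.04,0,0],[0,0,0,0,0.04,0,0]]]'
python3 - <<'E'
from h import *
shot("top","top2")
find("top",["shoebox","glue_tin","polish_a","heels","tacks","drawer_front","drawer_handle","brush"])
E
```

```text
t: 21.43
tool_pos: [0.5192, -0.3545, 0.0452]
tool_rot: [-1.039, -2.961, -0.002]
force: [-0.9, 0.7, -1.2]
finger_gap: 0.483
finger_force: 30.0
t: 22.1
tool_pos: [0.5197, -0.355, 0.1589]
tool_rot: [-1.04, -2.964, -0.001]
force: [0.5, -1.2, 0.2]
finger_gap: 0.623
finger_force: 0.0
t: 22.77
tool_pos: [0.5202, -0.0788, 0.1788]
tool_rot: [1.04, 2.962, 0.0]
force: [0.4, -0.4, 0.8]
finger_gap: 0.161
finger_force: 0.0
shoebox [([0.46, 0.085, 0.002], 0.77)]
glue_tin [([0.654, 0.158, -0.0], 0.78)]
polish_a [([0.539, -0.267, 0.025], 0.83)]
heels []
tacks [([0.52, -0.355, 0.021], 0.76)]
drawer_front [([0.461, -0.307, 0.02], 0.68)]
drawer_handle [([0.416, -0.278, 0.064], 0.72)]
brush [([0.658, 0.156, 0.001], 0.42)]
```

View pics/top2.png

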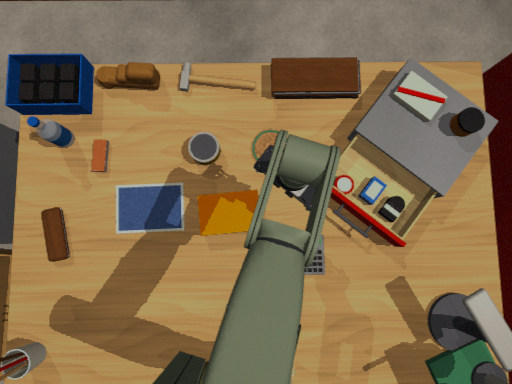

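All three supplies are in the drawer: polish (344,184), tacks (373,189) and heels (391,208). The box, glue tin and bystanders haven't moved. Next I'll shut the drawer by pushing the handle with closed fingers.

```bash
python3 -m handwheel '[[[0,0,0,-0.019,-0.024,0,0],[0,0,0,-0.021,-0.027,0,0],[0,0,0,-0.021,-0.027,0,0],[0,0,0,-0.021,-0.027,0,0],[0,0,0,-0.021,-0.027,0,0],[0,0,0,-0.019,-0.024,0,0],[0,0,0,-0.013,-0.015,0,0],[0,0,0,0,0,0,0]]]' && python3 -m handwheel '[[[0,0,0,0,0,-0.03,0],[0,0,0,0,0,-0.035,0],[0,0,0,0,0,-0.03,0],[0,0,0,0,0,-0.02,0],[0,0,0,0,0,-0.008,0],[0,0,0,0,0,0,0]]]'; python3 -c "
from h import *
shot('top');find('top',['drawer_front','drawer_handle'])"
```

```text
t: 23.88
tool_pos: [0.3828, -0.2549, 0.1773]
tool_rot: [-1.05, -2.961, 0.002]
force: [-0.6, 0.0, -0.4]
finger_gap: 0.004
finger_force: 0.0
t: 24.38
tool_pos: [0.3839, -0.25, 0.0522]
tool_rot: [-1.039, -2.96, -0.004]
force: [-0.1, -0.0, 0.4]
finger_gap: 0.005
finger_force: 0.0
drawer_front []
drawer_handle [([0.421, -0.279, 0.065], 0.91)]
```

```bash
python3 -m handwheel '[[[0,0,0,0.0117,-0.0094,0,0],[0,0,0,0.0117,-0.0094,0,0],[0,0,0,0.0117,-0.0094,0,0],[0,0,0,0.0117,-0.0094,0,0],[0,0,0,0.0117,-0.0094,0,0],[0,0,0,0.0117,-0.0094,0,0],[0,0,0,0.0117,-0.0094,0,0],[0,0,0,0.0117,-0.0094,0,0]]]' && python3 -m handwheel '[[[0,0,0,0.0078,-0.0063,0,0],[0,0,0,0.0078,-0.0063,0,0],[0,0,0,0.0078,-0.0063,0,0],[0,0,0,0.0078,-0.0063,0,0],[0,0,0,0.0039,-0.0031,0,0],[0,0,0,0.0039,-0.0031,0,0]]]'
```

```text
t: 25.2
tool_pos: [0.4797, -0.3272, 0.0559]
tool_rot: [1.039, 2.964, -0.001]
force: [-1.3, 1.2, -0.2]
finger_gap: 0.005
finger_force: 0.9
t: 25.7
tool_pos: [0.5188, -0.3588, 0.056]
tool_rot: [1.039, 2.963, -0.001]
force: [-0.4, 0.2, 0.8]
finger_gap: 0.004
finger_force: 0.6
```

```bash
python3 -m handwheel '[[[0,0,0,0.0039,-0.0031,0,0],[0,0,0,0.0039,-0.0031,0,0],[0,0,0,0.0039,-0.0031,0,0],[0,0,0,0.0031,-0.0025,0,0],[0,0,0,0,0,0,0]]]'; python3 -m handwheel '[[[0,0,0,0.0023,-0.0019,0,0],[0,0,0,0,0,0,0]]]'; python3 -m handwheel '[[[0,0,0,0.0023,-0.0019,0,0],[0,0,0,0,0,0,0]]]'; python3 -c "
from h import *
shot('top','t3');shot('side','s3');find('top',['drawer_handle']);find('side',['drawer_handle'])"
```

```text
t: 26.12
tool_pos: [0.5334, -0.3706, 0.0544]
tool_rot: [1.04, 2.963, -0.001]
force: [0.4, -0.0, 1.0]
finger_gap: 0.004
finger_force: 0.0
t: 26.28
tool_pos: [0.5351, -0.372, 0.0541]
tool_rot: [1.04, 2.964, -0.0]
force: [-0.4, -0.4, -0.4]
finger_gap: 0.002
finger_force: 0.0
t: 26.45
tool_pos: [0.5374, -0.3739, 0.0542]
tool_rot: [1.04, 2.964, -0.0]
force: [-0.3, -0.4, -0.2]
finger_gap: 0.006
finger_force: 0.0
drawer_handle [([0.549, -0.384, 0.066], 0.89)]
drawer_handle [([0.554, -0.386, 0.059], 0.96)]
```

View pics/s3.png

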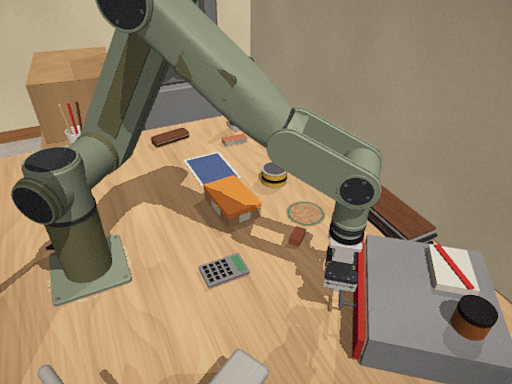

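The drawer is nearly shut. I'll keep going until it stops.

```bash
for i in 1; do python3 -m handwheel '[[[0,0,0,0.0023,-0.0019,0,0],[0,0,0,0,0,0,0]]]'; python3 -m handwheel '[[[0,0,0,0.0023,-0.0019,0,0],[0,0,0,0,0,0,0]]]'; python3 -m handwheel '[[[0,0,0,0.0023,-0.0019,0,0],[0,0,0,0,0,0,0]]]'; done | grep -E "pos|force:"
```

```text
tool_pos: [0.5398, -0.3758, 0.0543]
force: [0.1, 0.4, 0.7]
finger_force: 0.0
tool_pos: [0.5418, -0.3774, 0.0541]
force: [-0.9, 0.5, 1.1]
finger_force: 0.6
tool_pos: [0.5418, -0.3774, 0.054]
force: [-6.4, 5.0, 7.4]
finger_force: 4.4
```

```bash
python3 -m handwheel '[[[0,0,0,0.0023,-0.0019,0,0],[0,0,0,0,0,0,0]]]'| grep -E "pos|force:"; python3 -m handwheel '[[[0,0,0,-0.006,0.005,0,0],[0,0,0,-0.0155,0.0126,0,0],[0,0,0,-0.0155,0.0126,0.01,0],[0,0,0,-0.01,0.01,0.03,0],[0,0,0,0,0.02,0.035,0],[0,0,0,0,0.035,0.03,0],[0,0,0,0,0.04,0.02,0],[0,0,0,0,0.04,0,0]]]'
python3 - <<'E'
from h import *
im,d,P=shot("top","t4"); X,Y,Z=P[...,0],P[...,1],P[...,2]
hs=cv2.cvtColor(im,cv2.COLOR_RGB2HSV).astype(int); H,S,V=hs[...,0],hs[...,1],hs[...,2]
def reg(x0,x1,y0,y1): return (X>x0)&(X<x1)&(Y>y0)&(Y<y1)
def fit(n,m):
    r=cv2.minAreaRect(P[m][:,:2].astype(np.float32)*1000); print(n,m.sum(),np.round(r[0],1),np.round(r[1],1),round(r[2],1))
fit("box",reg(.35,.6,-.03,.2)&(Z>.05)&(Z<.068))
fit("mark",reg(.38,.6,.2,.46)&(Z<.012)&(((H>100)&(H<130)&(S>60))|((S<40)&(V>120)&(Y>.215))))
fit("markblue",reg(.38,.6,.2,.46)&(Z<.012)&(H>100)&(H<130)&(S>60))
fit("tin",reg(.58,.75,.08,.22)&(Z>.05)&(Z<.068))
fit("redfront",reg(.3,.75,-.6,-.15)&(Z>.075)&(Z<.095)&((H<8)|(H>172))&(S>150))
find("top",["drawer_handle","shoebox","glue_tin","box_mark","tin_mark","drawer_front"])
E
```

```text
tool_pos: [0.5419, -0.3775, 0.054]
force: [-12.4, 9.3, 11.9]
finger_force: 8.0
t: 27.98
tool_pos: [0.5029, -0.2139, 0.181]
tool_rot: [1.039, 2.952, -0.004]
force: [1.7, 0.6, 0.7]
finger_gap: 0.001
finger_force: 0.0
box 2450 [456.6  82.5] [120.5 179.8] 4.9
mark 3169 [478.2 330.8] [149.  209.8] 1.8
markblue 2617 [478.2 330.9] [133.1 191.4] 1.6
tin 745 [656.7 158.4] [91.  91.9] 3.8
redfront 231 [ 586.5 -413. ] [315.5  19.5] 51.4
drawer_handle [([0.48, 0.328, -0.002], 0.31)]
shoebox [([0.459, 0.083, -0.0], 0.91)]
glue_tin [([0.655, 0.155, 0.0], 0.73)]
box_mark [([0.479, 0.328, -0.0], 0.97), ([0.325, -0.166, -0.003], 0.25)]
tin_mark [([0.662, -0.047, -0.002], 0.72)]
drawer_front []
```

View pics/t4.png

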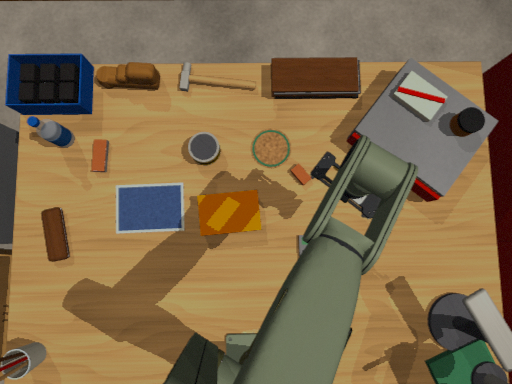

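The drawer is shut: the front is flush and the handle stopped at 20 N. The box is at (0.457, 0.083) at 4.9° and the mark at (0.478, 0.330) at 1.7°. I'll first push the box +x by 28 mm along the mark's x with the fingers spread, which also squares it. Then I'll push it +y.

```bash
python3 -m handwheel '[[[0,0,0.118,-0.015,0.03,0,1],[0,0,0.118,-0.018,0.035,0,1],[0,0,0.118,-0.018,0.035,0,1],[0,0,0.118,-0.018,0.035,0,1],[0,0,0.118,-0.018,0.035,0,1],[0,0,0.12,-0.018,0.035,0,1],[0,0,0,-0.018,0.035,0,1],[0,0,0,-0.018,0.035,0,1]]]' && python3 -m handwheel '[[[0,0,0,-0.008,0.01,0,1],[0,0,0,0,0,0,1],[0,0,0,0,0,0,1],[0,0,0,0,0,0,1]]]'
python3 -c "
from h import *
y=R.from_rotvec(bot.get_state()['tool_rot']).as_matrix()[:,1];print(np.degrees(np.arctan2(y[1],y[0])))"
```

```text
t: 29.0
tool_pos: [0.3578, 0.0632, 0.1748]
tool_rot: [-0.05, 3.141, -0.0]
force: [0.7, 0.5, -0.0]
finger_gap: 0.535
finger_force: 0.0
t: 29.33
tool_pos: [0.3514, 0.0718, 0.1751]
tool_rot: [-0.053, 3.141, -0.001]
force: [-0.1, -0.1, 0.9]
finger_gap: 0.816
finger_force: 0.0
91.92677284609793
```

```bash
python3 -m handwheel '[[[0,0,0,0,0,-0.03,1],[0,0,0,0,0.003,-0.035,1],[0,0,0,0,0.003,-0.035,1],[0,0,0,0,0,-0.033,1],[0,0,0,0,0,-0.014,1],[0,0,0,0,0,-0.004,1],[0,0,0,0,0,0,1]]]' && python3 -m handwheel '[[[0,0,0,0.01,0,0,1],[0,0,0,0.01,0,0,1],[0,0,0,0.01,0,0,1],[0,0,0,0.01,0,0,1],[0,0,0,0.01,0,0,1],[0,0,0,0.006,0,0,1],[0,0,0,0.004,0,0,1],[0,0,0,0.003,0,0,1]]]' && python3 -m handwheel '[[[0,0,0,0,0,0,1]]]'
cat >> h.py <<'E'
def scene(name=None):
    im,d,P=shot("top",name); X,Y,Z=P[...,0],P[...,1],P[...,2]
    hs=cv2.cvtColor(im,cv2.COLOR_RGB2HSV).astype(int); H,S,V=hs[...,0],hs[...,1],hs[...,2]
    m=(Z>.05)&(Z<.068)&(H>8)&(H<22)&(S>170)&(X>.3)&(X<.65)&(Y>-.1)&(Y<.5)
    m=cv2.morphologyEx(m.astype(np.uint8),cv2.MORPH_OPEN,np.ones((3,3)))>0
    r=cv2.minAreaRect(P[m][:,:2].astype(np.float32)*1000); print("box",m.sum(),np.round(r[0],1),np.round(r[1],1),round(r[2],1))
    m=(Z>.053)&(Z<.063)&(S<60)&(X>.5)&(X<.8)&(Y>-.2)&(Y<.3)
    n,l,st,c=cv2.connectedComponentsWithStats(m.astype(np.uint8))
    for k in range(1,n):
        if st[k,4]>150: print("tin?",st[k,4],[np.round(v,1) for v in cv2.minEnclosingCircle(P[l==k][:,:2].astype(np.float32)*1000)])
    find("top",["shoebox","glue_tin"])
E
python3 -c "
from h import *
scene('t5')"
```

```text
t: 29.92
tool_pos: [0.35, 0.0778, 0.0229]
tool_rot: [0.051, -3.138, 0.0]
force: [0.1, 0.5, 0.4]
finger_gap: 1.002
finger_force: 0.0
t: 30.58
tool_pos: [0.4131, 0.079, 0.0238]
tool_rot: [0.056, -3.14, 0.0]
force: [-4.7, -0.7, 3.3]
finger_gap: 0.999
finger_force: 2.5
t: 30.67
tool_pos: [0.414, 0.0789, 0.0239]
tool_rot: [-0.055, 3.14, -0.0]
force: [-1.1, 0.8, -0.2]
finger_gap: 1.001
finger_force: 0.6
box 1332 [502.8  80.8] [179.1  87.5] 89.2
tin? 688 [array([656. , 157.7]), np.float64(46.9)]
shoebox [([0.488, 0.081, 0.002], 0.79)]
glue_tin [([0.655, 0.155, 0.0], 0.55)]
```

```bash
python3 -m handwheel '[[[0,0,0,-0.015,0,0,1],[0,0,0,-0.015,0,0.015,1],[0,0,-0.12,0,0,0.035,0.78],[0,0,-0.12,0,0,0.035,0.78],[0,0,-0.12,0,0,0.03,0.78],[0,0,-0.12,0.015,-0.02,0,0.78],[0,0,-0.12,0.02,-0.025,0,0.78],[0,0,-0.12,0.02,-0.025,0,0.78]]]' && python3 -m handwheel '[[[0,0,-0.12,0.02,-0.025,0,0.78],[0,0,-0.12,0.02,-0.025,0,0.78],[0,0,-0.12,0.01,-0.015,0,0.78],[0,0,-0.12,0,0,0,0.78],[0,0,-0.12,0,0,0,0.78],[0,0,-0.011,0,0,0,0.78],[0,0,0,0,0,0,0.78]]]'
python3 -c "
from h import *
y=R.from_rotvec(bot.get_state()['tool_rot']).as_matrix()[:,1];print(np.degrees(np.arctan2(y[1],y[0])));scene()"
```

```text
t: 31.48
tool_pos: [0.4403, 0.0081, 0.1406]
tool_rot: [1.059, 2.952, 0.002]
force: [0.2, 0.3, -0.5]
finger_gap: 0.783
finger_force: 0.0
t: 32.07
tool_pos: [0.4887, -0.0563, 0.1391]
tool_rot: [1.892, 2.506, 0.001]
force: [-0.4, 0.3, -0.9]
finger_gap: 0.779
finger_force: 0.0
15.88440425483197
box 2095 [483.7  80.7] [120.4 179.9] 2.6
tin? 691 [array([656.3, 157.6]), np.float64(46.8)]
shoebox [([0.489, 0.08, -0.001], 0.69)]
glue_tin [([0.654, 0.153, -0.0], 0.87)]
```

```bash
python3 -m handwheel '[[[0,0,-0.1,0,0,-0.02,0.78],[0,0,-0.1,0,0,-0.03,0.78],[0,0,-0.048,0,0,-0.03,0.78],[0,0,0,0,0,-0.022,0.78],[0,0,0,0,0,-0.01,0.78],[0,0,0,0,0,-0.003,0.78],[0,0,0,0,0,0,0.78],[0,0,0,0,0,0,0.78]]]'; python3 -c "
from h import *
y=R.from_rotvec(bot.get_state()['tool_rot']).as_matrix()[:,1];print(np.degrees(np.arctan2(y[1],y[0])))"
```

```text
t: 32.88
tool_pos: [0.4896, -0.0564, 0.0252]
tool_rot: [2.189, 2.25, 0.002]
force: [-0.3, -1.0, 0.5]
finger_gap: 0.775
finger_force: 0.0
1.5852617013975145
```

```bash
python3 -m handwheel '[[[0,0,0,-0.0005,0.015,0,0.78],[0,0,0,-0.0005,0.015,0,0.78],[0,0,0,-0.0005,0.015,0,0.78],[0,0,0,-0.0005,0.015,0,0.78],[0,0,0,-0.0005,0.015,0,0.78],[0,0,0,-0.0005,0.015,0,0.78],[0,0,0,-0.0005,0.015,0,0.78],[0,0,0,-0.0005,0.015,0,0.78]]]' && python3 -m handwheel '[[[0,0,0,-0.0005,0.015,0,0.78],[0,0,0,-0.0005,0.015,0,0.78],[0,0,0,-0.0005,0.015,0,0.78],[0,0,0,-0.0005,0.015,0,0.78],[0,0,0,-0.0005,0.015,0,0.78],[0,0,0,-0.0005,0.015,0,0.78],[0,0,0,-0.0003,0.01,0,0.78],[0,0,0,0,0,0,0.78]]]'
python3 -c "
from h import *
scene()"
```

```text
t: 33.55
tool_pos: [0.4863, 0.0639, 0.026]
tool_rot: [2.188, 2.249, 0.003]
force: [1.5, -1.9, -0.7]
finger_gap: 0.779
finger_force: 1.0
t: 34.22
tool_pos: [0.4826, 0.1656, 0.0257]
tool_rot: [2.188, 2.252, 0.005]
force: [-0.1, 0.1, 0.7]
finger_gap: 0.78
finger_force: 0.0
box 792 [476.8 285.6] [118.1 141.8] 1.8
tin? 687 [array([656.6, 157.7]), np.float64(46.8)]
shoebox [([0.482, 0.268, -0.001], 0.68)]
glue_tin [([0.654, 0.154, 0.0], 0.68)]
```

```bash
python3 -m handwheel '[[[0,0,0,-0.0003,0.012,0,0.78],[0,0,0,-0.0003,0.012,0,0.78],[0,0,0,-0.0003,0.012,0,0.78],[0,0,0,-0.0003,0.011,0,0.78],[0,0,0,-0.0003,0.009,0,0.78],[0,0,0,0,0.005,0,0.78],[0,0,0,0,0.002,0,0.78],[0,0,0,0,0,0,0.78]]]' && python3 -m handwheel '[[[0,0,0,0,-0.015,0,0.78],[0,0,0,0,-0.025,0.005,0.5],[0,0,0,0,-0.03,0.03,0.2],[0,0,0,0,-0.035,0.035,0],[0,0,0,0,-0.035,0.035,0],[0,0,0,0,-0.035,0.03,0],[0,0,0,0,-0.04,0,0],[0,0,0,0,-0.04,0,0]]]'
python3 -c "
from h import *
scene('t6')"
```

```text
t: 35.03
tool_pos: [0.4794, 0.2279, 0.0239]
tool_rot: [-2.19, -2.252, -0.001]
force: [-0.1, -0.8, -0.2]
finger_gap: 0.778
finger_force: 0.1
t: 35.7
tool_pos: [0.4811, -0.0139, 0.1467]
tool_rot: [2.188, 2.25, 0.007]
force: [0.9, 0.2, -0.7]
finger_gap: 0.319
finger_force: 0.0
box 2441 [475.5 328.1] [118.9 180.8] 1.9
tin? 687 [array([656.6, 158.3]), np.float64(47.0)]
shoebox [([0.48, 0.328, 0.001], 0.68), ([0.325, -0.164, -0.002], 0.51)]
glue_tin [([0.658, 0.153, 0.0], 0.78), ([0.326, -0.167, -0.005], 0.48)]
```

View pics/t6.png

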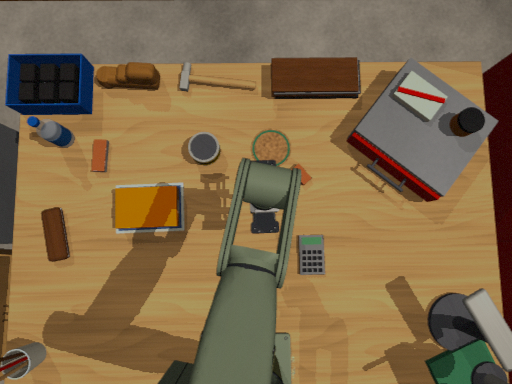

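The box lies squarely in the mark, 3 mm off centre and 0.2° out. For the glue tin, I'll cradle it between half-open fingers and push it in −y.

```bash
python3 -m handwheel '[[[0,0,0,0.018,0.025,0,0.6],[0,0,0,0.022,0.031,0,0.6],[0,0,0,0.022,0.031,0,0.6],[0,0,0,0.022,0.031,0,0.6],[0,0,0,0.022,0.031,0,0.6],[0,0,0,0.022,0.031,0,0.6],[0,0,0,0.022,0.031,0,0.6],[0,0,0,0.022,0.031,0,0.6]]]' && python3 -m handwheel '[[[0,0,0,0.005,0.022,0,0.6],[0,0,0,0,0,0,0.6],[0,0,0,0,0,0,0.6]]]'
```

```text
t: 36.52
tool_pos: [0.6506, 0.2333, 0.1429]
tool_rot: [-2.187, -2.252, 0.001]
force: [-0.6, -0.3, 1.2]
finger_gap: 0.599
finger_force: 0.0
t: 36.77
tool_pos: [0.6548, 0.2541, 0.1426]
tool_rot: [-2.185, -2.254, 0.003]
force: [0.6, -1.0, 0.4]
finger_gap: 0.596
finger_force: 0.0
```

```bash
python3 -m handwheel '[[[0,0,0,0.002,0,-0.03,0.6],[0,0,0,0,0,-0.035,0.6],[0,0,0,0,0,-0.03,0.6],[0,0,0,0,0,-0.015,0.6],[0,0,0,0,0,-0.006,0.6],[0,0,0,0,0,-0.002,0.6],[0,0,0,0,0,0,0.6]]]' && python3 -m handwheel '[[[0,0,0,0,-0.012,0,0.6],[0,0,0,0,-0.012,0,0.6],[0,0,0,0,-0.012,0,0.6],[0,0,0,0.0003,-0.012,0,0.6],[0,0,0,0.0003,-0.012,0,0.6],[0,0,0,0.0003,-0.012,0,0.6],[0,0,0,0.0003,-0.012,0,0.6],[0,0,0,0.0003,-0.012,0,0.6]]]' && python3 -m handwheel '[[[0,0,0,0.0004,-0.013,0,0.6],[0,0,0,0.0004,-0.013,0,0.6],[0,0,0,0.0004,-0.013,0,0.6],[0,0,0,0.0004,-0.013,0,0.6],[0,0,0,0.0004,-0.013,0,0.6],[0,0,0,0.0004,-0.013,0,0.6],[0,0,0,0.0004,-0.013,0,0.6],[0,0,0,0.0004,-0.013,0,0.6]]]' && python3 -m handwheel '[[[0,0,0,0.0003,-0.01,0,0.6],[0,0,0,0.0003,-0.008,0,0.6],[0,0,0,0,0,0,0.6]]]'
python3 -c "
from h import *
scene()"
```

```text
t: 37.35
tool_pos: [0.6591, 0.2509, 0.0275]
tool_rot: [2.191, 2.25, 0.002]
force: [0.6, -0.3, 0.0]
finger_gap: 0.6
finger_force: 0.0
t: 38.02
tool_pos: [0.661, 0.1547, 0.0277]
tool_rot: [2.192, 2.251, 0.005]
force: [0.3, 5.2, 3.6]
finger_gap: 0.601
finger_force: 2.9
t: 38.68
tool_pos: [0.664, 0.0508, 0.0277]
tool_rot: [-2.192, -2.251, -0.005]
force: [0.4, 6.1, 3.8]
finger_gap: 0.598
finger_force: 3.1
t: 38.93
tool_pos: [0.6646, 0.0308, 0.0275]
tool_rot: [2.192, 2.248, 0.001]
force: [1.1, 0.3, 1.5]
finger_gap: 0.598
finger_force: 0.7
box 2436 [475.6 328.1] [118.8 180.8] 1.8
tin? 156 [array([663.8, -35.7]), np.float64(39.2)]
shoebox [([0.478, 0.328, -0.0], 0.8)]
glue_tin [([0.662, -0.02, -0.002], 0.56)]
```

```bash
python3 -m handwheel '[[[0,0,0,-0.0005,-0.008,0,0.6],[0,0,0,-0.0005,-0.008,0,0.6],[0,0,0,-0.0005,-0.005,0,0.6],[0,0,0,0,-0.002,0,0.6],[0,0,0,0,0,0,0.6]]]' && python3 -m handwheel '[[[0,0,0,0,0.01,0,0.6],[0,0,0,0,0.025,0,0.6],[0,0,0,0,0.03,0,0.6],[0,0,0,0,0.035,0,0.6],[0,0,0,0,0.035,0,0.6],[0,0,0,0,0.035,0,0.6],[0,0,0,0,0,0,0.6]]]'
python3 -c "
from h import *
scene('t7')"
```

```text
t: 39.5
tool_pos: [0.6619, 0.009, 0.0261]
tool_rot: [-2.192, -2.25, 0.002]
force: [0.4, 1.9, 0.0]
finger_gap: 0.598
finger_force: 0.7
t: 40.08
tool_pos: [0.6614, 0.1867, 0.0264]
tool_rot: [-2.183, -2.258, -0.002]
force: [-0.4, -0.0, 0.6]
finger_gap: 0.6
finger_force: 0.0
box 1140 [475.6 372.6] [ 95.8 118.9] 89.3
tin? 690 [array([662.6, -35.6]), np.float64(46.8)]
shoebox [([0.482, 0.328, -0.002], 0.57)]
glue_tin [([0.664, -0.039, 0.001], 0.86)]
```

```bash
python3 -m handwheel '[[[0,0,0,0,-0.02,0,0.6],[0,0,0,0,-0.025,0,0.6],[0,0,0,0,-0.025,0,0.6],[0,0,0,0,-0.025,0,0.6],[0,0,0,0,-0.025,0,0.6],[0,0,0,0,-0.025,0,0.6],[0,0,0,0,-0.02,0,0.6],[0,0,0,0,0,0,0.6]]]' && python3 -m handwheel '[[[0,0,0,0,-0.008,0,0.6],[0,0,0,0,-0.008,0,0.6],[0,0,0,0,-0.006,0,0.6],[0,0,0,0,-0.002,0,0.6],[0,0,0,0,0,0,0.6],[0,0,0,0,0,0,0.6]]]'
```

```text
t: 40.9
tool_pos: [0.6622, 0.0089, 0.0265]
tool_rot: [2.198, 2.243, -0.002]
force: [0.2, 0.2, -0.0]
finger_gap: 0.599
finger_force: 0.0
t: 41.4
tool_pos: [0.6622, -0.0089, 0.0263]
tool_rot: [2.19, 2.252, -0.001]
force: [0.2, 0.5, 0.4]
finger_gap: 0.601
finger_force: 0.6
```

```bash
python3 -m handwheel '[[[0,0,0,0,0.01,0,0.6],[0,0,0,0,0.025,0,0.6],[0,0,0,0,0.03,0,0.6],[0,0,0,0,0.035,0.02,0.6],[0,0,0,0,0.035,0.035,0.6],[0,0,0,0,0.035,0.035,0.6],[0,0,0,0,0.02,0.03,0.6],[0,0,0,0,0,0,0.6]]]'
python3 -c "
from h import *
scene('t8')
im,d,P=shot('top')
hs=cv2.cvtColor(im,cv2.COLOR_RGB2HSV).astype(int);X,Y,Z=P[...,0],P[...,1],P[...,2]
m=(X>.58)&(X<.75)&(Y>-.13)&(Y<.03)&(hs[...,0]>35)&(hs[...,0]<90)&(hs[...,1]>40)&(Z<.015)
print(m.sum(),cv2.minEnclosingCircle(P[m][:,:2].astype(np.float32)*1000))
im=cv2.imread('pics/t8.png')[100:200,200:340];cv2.imwrite('pics/t8c.png',cv2.resize(im,None,fx=4,fy=4))"
```

```text
t: 42.07
tool_pos: [0.6667, 0.176, 0.144]
tool_rot: [2.179, 2.252, 0.02]
force: [1.6, -0.3, 1.9]
finger_gap: 0.599
finger_force: 0.0
box 1001 [474.2 378.3] [ 85.  116.3] 89.3
tin? 693 [array([663. , -53.1]), np.float64(47.0)]
shoebox [([0.483, 0.33, 0.001], 0.84)]
glue_tin [([0.661, -0.057, 0.003], 0.8)]
139 ((662.292724609375, -48.82474899291992), 59.422149658203125)
```

View pics/t8c.png

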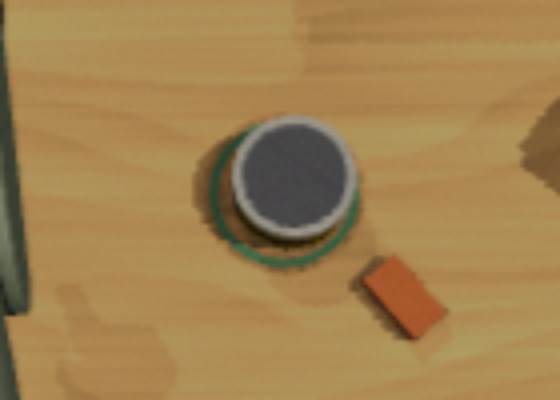

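The tin sits about 5 mm past centre. I'll nudge it back from the −y side with narrower fingers, which keeps them clear of the wax.

```bash
python3 -m handwheel '[[[0,0,0,0,-0.035,0,0.3],[0,0,0,0,-0.04,0,0.3],[0,0,0,0,-0.04,0,0.3],[0,0,0,0,-0.04,0,0.3],[0,0,0,0,-0.04,0,0.3],[0,0,0,0,-0.04,0,0.3],[0,0,0,0,-0.04,0,0.3],[0,0,0,0,-0.04,0,0.3]]]' && python3 -m handwheel '[[[0,0,0,0,-0.005,0,0.3],[0,0,0,0,0,0,0.3],[0,0,0,0,0,0,0.3],[0,0,0,0,0,0,0.3]]]'
```

```text
t: 42.93
tool_pos: [0.6597, -0.1482, 0.1323]
tool_rot: [-2.191, -2.246, 0.004]
force: [1.5, 0.4, -0.0]
finger_gap: 0.301
finger_force: 0.0
t: 43.27
tool_pos: [0.6613, -0.1491, 0.1338]
tool_rot: [-2.189, -2.249, 0.001]
force: [-0.1, -0.5, -0.2]
finger_gap: 0.304
finger_force: 0.0
```

```bash
python3 -m handwheel '[[[0,0,0,0.001,0,-0.03,0.3],[0,0,0,0,0,-0.035,0.3],[0,0,0,0,0,-0.025,0.3],[0,0,0,0,0,-0.012,0.3],[0,0,0,0,0,-0.005,0.3],[0,0,0,0,0,0,0.3],[0,0,0,0,0,0,0.3]]]' && python3 -m handwheel '[[[0,0,0,0,0.01,0,0.3],[0,0,0,0,0.01,0,0.3],[0,0,0,0,0.01,0,0.3],[0,0,0,0,0.008,0,0.3],[0,0,0,0,0.005,0,0.3],[0,0,0,0,0.003,0,0.3],[0,0,0,0,0,0,0.3],[0,0,0,0,0,0,0.3]]]'; python3 -c "
from h import *
scene()"
```

```text
t: 43.85
tool_pos: [0.6646, -0.1498, 0.0298]
tool_rot: [2.189, 2.251, 0.002]
force: [0.2, -0.5, 0.5]
finger_gap: 0.299
finger_force: 0.0
t: 44.52
tool_pos: [0.6638, -0.1041, 0.0288]
tool_rot: [2.191, 2.251, 0.001]
force: [0.7, -0.2, 0.5]
finger_gap: 0.301
finger_force: 0.5
box 2425 [475.6 328.5] [118.6 180.9] 1.8
tin? 207 [array([667.4, -32.5]), np.float64(41.6)]
shoebox [([0.48, 0.33, 0.002], 0.74)]
glue_tin [([0.662, -0.051, 0.004], 0.8)]
```

```bash
python3 -m handwheel '[[[0,0,0,0,0.002,0,0.3],[0,0,0,0,0.001,0,0.3],[0,0,0,0,0,0,0.3],[0,0,0,0,-0.01,0,0.3],[0,0,0,0,-0.02,0,0.3],[0,0,0,0,-0.015,0.02,0.3],[0,0,0,0,0,0.035,0.3],[0,0,0,0,0,0.035,0.3]]]' && python3 -m handwheel '[[[0,0,0,0,0,0.03,0.3],[0,0,0,-0.03,-0.01,0.02,0.3],[0,0,0,-0.035,-0.01,0,0.3],[0,0,0,-0.035,-0.01,0,0.3],[0,0,0,-0.035,-0.01,0,0.3],[0,0,0,-0.035,-0.01,0,0.3],[0,0,0,0,0,0,0.3],[0,0,0,0,0,0,0.3]]]'
python3 -c "
from h import *
scene('t9'); find('top',['wax','calculator','stone','drawer_handle']); shot('side','s9'); find('side',['drawer_handle'])
a=cv2.imread('pics/t9.png');b=cv2.imread('pics/s9.png');cv2.imwrite('pics/fin.png',cv2.resize(np.hstack([a,b]),(800,300),interpolation=cv2.INTER_AREA))"
```

```text
t: 45.33
tool_pos: [0.6608, -0.1465, 0.1165]
tool_rot: [-2.188, -2.244, 0.003]
force: [0.9, -0.8, 0.4]
finger_gap: 0.302
finger_force: 0.0
t: 46.0
tool_pos: [0.4914, -0.196, 0.1678]
tool_rot: [-2.192, -2.247, -0.001]
force: [0.1, -0.1, -0.1]
finger_gap: 0.3
finger_force: 0.0
box 2432 [475.5 328.4] [118.7 180.5] 1.8
tin? 698 [array([661.9, -46.8]), np.float64(47.0)]
shoebox [([0.659, -0.05, -0.005], 0.19)]
glue_tin [([0.663, -0.051, -0.001], 0.85)]
wax [([0.575, -0.147, 0.003], 0.71)]
calculator []
stone [([0.642, 0.485, 0.002], 0.76)]
drawer_handle [([0.554, -0.387, 0.063], 0.75)]
drawer_handle [([0.56, -0.387, 0.062], 0.77)]
```

View pics/fin.png

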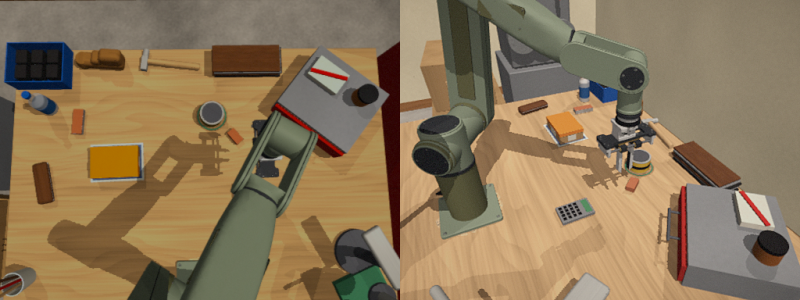

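The box is squarely in the mark, the tin is within about 2 mm of the spot's centre, and the drawer is flush. The bystanders haven't moved and the arm is clear, so I'm handing in.

```bash
python3 -c "
from rig import bot
print(bot.finish_job())"
```

```text
the job is handed in; nothing more can be done
None
```

I handed the job in at about 46 s: the heels, red polish tin and tacks are in the shut drawer, the shoe box lies squarely in the blue rectangle (about 3 mm off centre), and the glue tin is within about 2 mm of the cork spot's centre; I saw no brush or black polish tin in the scene.

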